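Clear the siding and hold the layout hatch open

ROBOT

A 6-joint arm with a two-finger parallel gripper is mounted at the origin on the work surface. World frame = base frame: x ahead of the robot, y to its left, z up, the work surface at z = 0. Lengths are in m, angles in rad, forces in N, time in s.
With the tool pointing down it reaches from about 0.35 to 0.775 m from the base axis. Payload 7.3 kg.
Tool frame: the origin (TCP) lies on the front face of the gripper's body, between the roots of the fingers; the fingertips stand 66 mm ahead of it and the grasp point (between the pads) lies 47 mm ahead of it; z points along the fingers, y is the line along which they close (so a half turn about z gives the same grasp; the last joint's range is limited). The gripper opens to 92 mm and grips with 3 to 60 N. Pads are 19 mm wide; open, the fingers measure 130 mm over their backs; the gripper's body (75 mm by 190 mm) begins 47 mm behind the grasp point.
Start: joints at [1.141, 0.342, 1.524, -0, 1.275, -0.146], TCP at [0.147, 0.504, 0.292] pointing down, gripper open.
Joint ranges: [-2.53, 2.53], [-0.77, 2.02], [0.04, 2.7], [-1, 4.14], [0.28, 2.66], [-3.11, 3.11]. Speed limits (rad/s): [2.57, 2.57, 3.14, 3.14, 3.14, 3.14].

INTERFACE

Orientations are given as a rotation vector (axis times angle).
In Python, from bench import env, read_camera, get_calibration, look_for, regions_of gives the robot as it stands.
- The arm moves only by the tool send_rows, never from a script. Its argument "plan" is a list of rows, each a list of 2 entries, a list of its own where there are three numbers: the shift along the world's x, y, z in cm, then the turn, a rotation vector about the world's x, y, z in rad. In form: [[[x, y, z], [rx, ry, rz]], ...]. A call has 1 to 20 rows; each row shifts and turns the commanded pose from where the row before left it; what a row does not reach is not made up. A row lasts 1/8 s, in which the tool goes at most 62.5 mm and 10.7 degrees, less where a joint would pass 70% of its speed; a pose out of reach is approached as far as the arm can. A call with a gripper value outside its range is refused whole. "fingers" is the closure, from 0 (fully open) to 1 (shut), set as the call begins (left out, the last holds). The fingers move at their own pace and stop on an object; the grip force is fixed at half the most. Time passes only in rows, so rows that do not move let the fingers close. It gives the time, the measured TCP pose, the force, the opening and the grip force at its end, in the units of the state.
- env.state(): the state, without advancing time (a new reading comes with each control period).
- read_camera(name): name is "scene" or "side" or "wrist"; returns (picture, depth): 480x640x3 uint8, red, green, blue; 480x640 float32, m along the optical axis (not along the pixel's ray), 0 where there is no reading.
- get_calibration(name): a dict with "camera_matrix" (3x3 intrinsics, pixels), "R" (3x3) and "t" (3): a world point X has camera coordinates R X + t; the wrist camera has in their place "hand_eye" (4x4, takes a point from camera to tool coordinates, whose origin is the TCP and whose axes are the flange's). Camera axes: x right, y down, z forward; pixel columns grow to the right and rows downward; lengths in m; the calibration is good to about 2 mm. A picture is of the moment at which its call begins: read the wrist's pose just before it. get_calibration takes no time and is no camera call.
- env.finish_job(): hands the job in; it is judged then, once.
Trained networks look in the newest picture that a camera, given by its name, has taken for a name from the list of things; names that differ only in an ending like _2 or _b are one class to them, and where a whole thing is asked for, a point or a joint stands for the part that bears it (a point fixed in the world has none). Each returns a list of dicts, best first, with "conf" (0 to 1); they miss things now and then, are a little off and sometimes report something else, mostly with a low value. They report only what shows in the picture. A call takes as long as a camera call. They do not tell look-alikes from the thing itself.
- look_for(camera, label): "bbox" ([centre column, centre row, width, height] in pixels, round what is visible of it).
- regions_of(camera, label): "mask" (480x640 bool, what is visible of it) and "bbox" ([centre column, centre row, width, height] in pixels, round what is visible of it).
The state is a dict: "time_s": time; "joints": joint angles; "joint_velocities": joint speeds; "joint_efforts": joint torques, N m; "eef_pos": TCP position; "ee_rot": TCP orientation; "contact_force": force on the tool from outside, world axes, zero at the start; "ft_torque": the same for the moment, N m; "grip_width": finger opening in m; "grip_force": force on a finger pad.
Only numpy, scipy, OpenCV 4.12 (cv2) and the standard library are available. Lean on these libraries where they do the work, as an engineer would, in place of code of your own. Each camera call takes 0.05 s, during which the arm holds its last target. There are 200 camera calls.

TASK

The turnout motor under the hinged hatch of the model railway module needs attention, but a covered goods wagon is standing on the hatch. Park the wagon upright in the empty wooden cradle without dropping it, and let go of it; then lift the hatch by its bar and hold it open at 60 degrees from shut. The hatch falls shut by itself, so finish while still holding it there with the gripper, and leave everything else where it stands.

Things in the scene. Friction and masses are not known exactly. Their poses are not given: they have to be found in the camera images.
- module: fixed plywood box, 220 mm (its x, -90 to +130) by 380 mm (its y, +-190), grassed top 65 mm above the table; origin on the table, yaw within 0.25. The hatch is its top from x -90 to +60, y +-120, with fixed decks beyond both ends. Strip behind it: two houses, 70 mm tall, at the corners, small trees. Track along y at x -35, rail tops 5 mm above the top, over hatch and decks
- hatch (a joint): opening of the hatch, rad: 0 shut and level, grows as its front (-x) edge rises, stop at 1.9; 60 degrees is 1.047. A plywood panel 150 mm (module x) by 240 mm (module y), 9 mm thick, about 0.35 kg, track on top, no spring or latch: let go below 90 degrees, it falls shut. Lifting at the bar takes about 2 N
- hatch_hinge (a point): middle of the hinge line, 56 mm above the table at the hatch's rear edge; the line runs along module y. The point turns with the hatch (its axes are the module's when shut)
- hatch_bar (a point): middle of the hatch's pull bar: round steel, 12 mm thick, along module y, between two side arms 55 mm either side of this point (98 mm clear). Level with the panel, 50 mm in front of its free edge (gap 44 mm), 200 mm from the hinge line; shut, it is 60 mm above the table, nothing below. It can turn in a pinch across it
- wagon: brown covered goods wagon, grey roof, standing on the hatch's track; loose, 0.08 to 0.17 kg. Origin under its middle at the wheel treads (rail top); x is its long axis, along the track at first, both ends alike. Body 130 mm long, 34 mm wide, flat sides from 12 to 44 mm above the origin, roof top 51 mm; narrower chassis beneath; it does not roll
- cradle: fixed wooden tray, 190 mm (its x) by 62 mm (its y), 20 mm tall, empty; origin on the table under its centre; yaw within 0.4 of the world's x. One lane along its x, 170 mm long and 46 mm wide inside, floor 8 mm above the table, walls and ends 12 mm above that floor
- cradle_floor (a point): centre of the cradle's lane on its floor, 8 mm above the table; axes as the cradle. The wagon's origin belongs here, long axis along x
- tank_wagon: grey tank wagon, loose bystander beyond the cradle, 130 x 30 mm, 50 mm tall; origin beneath
- loco: small ochre locomotive, loose bystander on the table just in front (-x) of the cradle, across it, 150 x 34 mm, 59 mm tall; origin beneath
- paint_jar: small glass paint jar, 30 mm diameter, 36 mm tall, loose bystander on the module's left (+y) side deck; origin beneath
- wheel_box: open grey plastic box, 60 x 44 mm, 25 mm tall, loose bystander on the module's right (-y) side deck; origin beneath
Not all that is in view belongs to the job. Leave any blue look-alike of the wagon alone.

How it is judged:
On the way, in this order (a step that is already met when the one before it is completed fails the run):
1. the wagon stands upright on the cradle's floor, let go (z of wagon in the frame of cradle_floor between -0.003 and 0.003 m and x of wagon in the frame of cradle_floor between -0.025 and 0.025 m and horizontal distance between wagon and cradle_floor below 0.026 m and angle between wagon's own z axis and vertical below 0.1 rad and linear speed of wagon below 0.03 m/s and contact force between wagon and the arm below 0.05 N and contact force between wagon and the fingers below 0.05 N), for 0.2 s.
2. the hatch is held by the gripper at 60 degrees, within 6 degrees (value of joint hatch between 0.942 and 1.152 rad and velocity of joint hatch between -0.1 and 0.1 rad/s and contact force between hatch and the fingers above 0.4 N), for 0.3 s.
At the end, for the whole second after the job is handed in: Wagon upright (0.1 rad) on the cradle floor (3 mm), within 25 mm of the middle of the lane, at rest, untouched; hatch still at 60 degrees within 6, carried by the fingers (contact over 0.4 N). Bystanders within 25 mm of their starts (all of step 1 and all of step 2); the arm keeps its last pose, push and grip.
It fails at once if the wagon is dropped (falls faster than 0.6 m/s out of the fingers, some 20 mm) (linear speed of wagon above 0.6 m/s and contact force between wagon and the fingers below 0.01 N).
It fails at once if the wagon is tipped over (angle between wagon's own z axis and vertical above 0.7 rad).
It fails at once if a bystander is moved by more than 25 mm (distance of any of tank_wagon, loco, paint_jar, wheel_box from where it was at the start of the episode above 0.025 m).
It also fails if it takes over 64 s, if anything falls off the work surface, if the arm or the gripper's body presses on something with over 40 N, if the wrist force passes 120 N, or if a joint passes its speed limit or range.

## Working session

There is one attempt and no reset: what is moved stays moved. The work goes in short steps, Python scripts to look and compute and a tool call to move; the robot and the scene stay as the last step left them, time stands still between calls to the robot, and variables do not carry over. Pictures are saved under pics/ and viewed, at most 10 in all, crops included, and the job is handed in when it is done.

Besides the shell and the picture viewer there is one more tool, called after ">>>" in YAML: its name, and indented under it one key for each argument. send_rows: Moves the arm, as the interface text tells. Its arguments: {"type":"object","properties":{"plan":{"type":"array","items":{"type":"array"}},"fingers":{"type":"number"}},"required":["plan"]}

```bash
mkdir -p pics; ls
python3 - <<'E'
from bench import env, read_camera, get_calibration
import cv2,numpy as np
s=env.state();print(s)
ims=[]
for n in("scene","side"):
    p,d=read_camera(n); np.savez('/tmp/'+n,p=p,d=d)
    cv2.imwrite(f'pics/{n}0.png',cv2.cvtColor(p,cv2.COLOR_RGB2BGR))
    c=get_calibration(n);print(n,c)
print(get_calibration("wrist"))
E
```

```text
pics
{'time_s': 0.0, 'joints': array([ 1.14102539e+00,  3.42701852e-01,  1.52506623e+00, -7.42822584e-06,
        1.27538831e+00, -1.46029339e-01]), 'joint_velocities': array([-0.00094586,  0.00024084, -0.00019903, -0.00149289, -0.00060732,
       -0.00156988]), 'joint_efforts': array([ 1.04576040e-03, -4.31242096e+01, -2.44219619e+01,  7.18409009e-02,
        5.60849416e-02, -1.40996613e-04]), 'eef_pos': array([0.14683125, 0.50370925, 0.29153854]), 'ee_rot': array([-4.44141322e-01, -3.10959652e+00,  2.35806972e-03]), 'contact_force': array([-0.39009671,  0.29041725,  0.82297597]), 'ft_torque': array([ 0.0641594 , -0.00515379,  0.03548995]), 'grip_force': 0.0, 'grip_width': 0.09171346101468608}
scene {'camera_matrix': array([[606.09366488,   0.        , 319.95633847],
       [  0.        , 606.09366488, 245.00149134],
       [  0.        ,   0.        ,   1.        ]]), 'R': array([[ 0.78837208,  0.61517225,  0.00570635],
       [ 0.4952555 , -0.62913596, -0.59909092],
       [-0.36495404,  0.47513266, -0.80066067]]), 't': array([-0.44354924, -0.25578521,  1.56026889])}
side {'camera
[... 195 characters left out ...]
4177791, -0.02329802],
       [-0.145616  , -0.50208997, -0.85246797],
       [ 0.19441022,  0.83033072, -0.52226005]]), 't': array([-0.57885648,  0.16929067,  1.23716222])}
{'camera_matrix': array([[353.48528645,   0.        , 322.87663054],
       [  0.        , 353.48528645, 242.96466892],
       [  0.        ,   0.        ,   1.        ]]), 'hand_eye': array([[ 4.54289287e-04, -9.68285779e-01, -2.49844839e-01,
         6.76940465e-02],
       [ 9.99999892e-01,  4.15418543e-04,  2.08310765e-04,
         6.89163377e-04],
       [-9.79141724e-05, -2.49844907e-01,  9.68285863e-01,
        -9.20867067e-02],
       [ 0.00000000e+00,  0.00000000e+00,  0.00000000e+00,
         1.00000000e+00]])}
```

View pics/scene0.png

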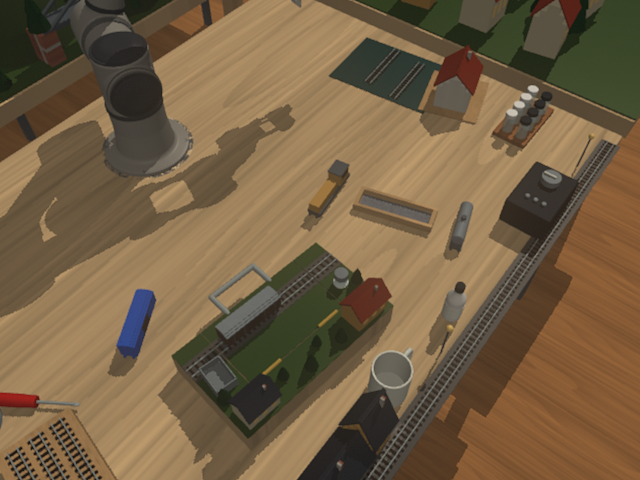

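View pics/side0.png

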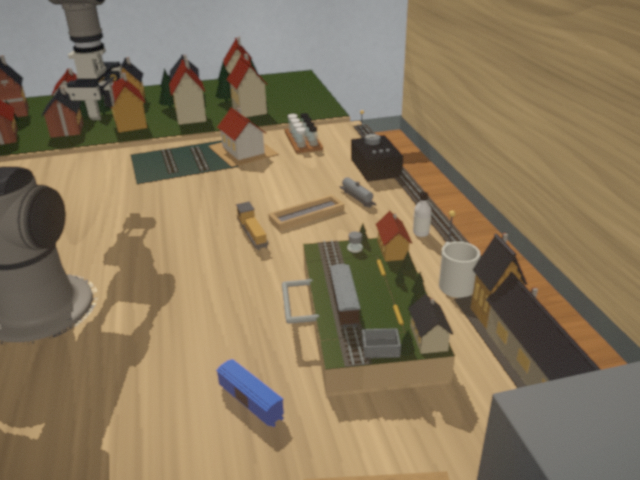

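The scene view shows two wagons: the grey-roofed one on the hatch track at (248,315), and a blue look-alike on the table at (137,323). The first fits the description because it has a grey roof and stands on the hatch. The cradle is at (395,210) with the loco at (327,190) and the tank wagon at (461,226). The bar is at (240,287). Next I'll measure these.

```bash
cat > h.py <<'E'
from bench import env, read_camera, get_calibration, look_for, regions_of
import cv2,numpy as np
from scipy.spatial.transform import Rotation as Ro
def cloud(n,d,st=None):
    c=get_calibration(n);K=c['camera_matrix'];v,u=np.mgrid[:480,:640]
    P=np.stack([(u-K[0,2])/K[0,0]*d,(v-K[1,2])/K[1,1]*d,d],-1)
    if n=='wrist':
        H=c['hand_eye'];P=P@H[:3,:3].T+H[:3,3]
        return P@Ro.from_rotvec(st['ee_rot']).as_matrix().T+st['eef_pos']
    return (P-c['t'])@c['R']
def rect(X):
    (c,wh,a)=cv2.minAreaRect((X[:,:2]*1000).astype(np.float32))
    if wh[0]<wh[1]: a+=90;wh=wh[::-1]
    a=(a+90)%180-90
    return np.round(c,1),np.round(wh,1),round(np.radians(a),3)
E
python3 - <<'E'
from h import *
crop=None
for n in("scene","side"):
    p,d=read_camera(n);W=cloud(n,d)
    if n=='scene':
        crop=cv2.resize(p[230:400,160:400],(720,510),interpolation=cv2.INTER_CUBIC);cv2.imwrite('pics/crop.png',crop[...,::-1])
    for l in("wagon","cradle","hatch_bar","tank_wagon","loco","paint_jar","wheel_box","module"):
        for r in regions_of(n,l)[:2]:
            m=r['mask']&(d>0);X=W[m]
            if len(X)<20: continue
            q=np.percentile(X[:,2],[2,50,98])
            T=X[X[:,2]>q[2]-.012] if l in("wagon","cradle") else X
            print(n,l,round(r['conf'],2),np.round(r['bbox']),'z',np.round(q*1000),len(X),rect(T))
E
```

```text
scene wagon 0.63 [247. 316.  64.  61.] z [ 81. 117. 124.] 1813 (array([ 587.7, -252.8]), array([131.7,  39.7]), np.float64(1.424))
scene wagon 0.29 [395. 209.  88.  52.] z [-1. 10. 23.] 2143 (array([622.3, 206. ]), array([191.1,  71.9]), np.float64(0.296))
scene cradle 0.76 [396. 209.  82.  46.] z [ 0. 10. 23.] 2095 (array([622.3, 206. ]), array([191.1,  71.9]), np.float64(0.296))
scene hatch_bar 0.82 [271. 321. 143. 117.] z [60. 65. 70.] 7054 (array([ 574.7, -209. ]), array([260. , 243.6]), np.float64(-0.133))
scene tank_wagon 0.77 [461. 226.  20.  49.] z [10. 39. 49.] 620 (array([774.3, 247.4]), array([125.4,  30.6]), np.float64(-1.232))
scene loco 0.67 [328. 188.  37.  60.] z [12. 42. 61.] 1039 (array([472.7, 146.3]), array([153.2,  38. ]), np.float64(-1.394))
scene paint_jar 0.84 [341. 281.  12.  19.] z [ 67.  97. 103.] 253 (array([666.3, -68.2]), array([30. , 27.5]), np.float64(-0.919))
scene wheel_box 0.76 [219. 375.  38.  39.] z [64. 71. 93.] 876 (array([ 623.3, -371.3]), array([71.4, 49.1]), np.float64(-0.237))
scene wheel_box 0.6 [393. 209.  84.  44.] z [ 1. 10. 23.] 2078 (a
[... 902 characters left out ...]
rray([790.3, 272.8]), array([164.9,  77.1]), np.float64(-1.228))
side loco 0.72 [252. 225.  35.  46.] z [11. 43. 61.] 822 (array([481.2, 156. ]), array([166.8,  53. ]), np.float64(-1.416))
side loco 0.54 [309. 214.  72.  34.] z [-0. 12. 23.] 1426 (array([619.2, 223.4]), array([194.2, 107.6]), np.float64(0.323))
side paint_jar 0.58 [355. 240.  15.  21.] z [ 67.  90. 103.] 243 (array([668.8, -61.5]), array([42.5, 28.2]), np.float64(1.2))
side wheel_box 0.89 [380. 342.  38.  28.] z [66. 78. 91.] 1001 (array([ 621.8, -372.5]), array([65.3, 49.3]), np.float64(-0.233))
side module 0.7 [369. 304. 173. 186.] z [  7.  66. 130.] 17201 (array([ 654.3, -113.8]), array([595.8, 313. ]), np.float64(1.435))
```

View pics/crop.png

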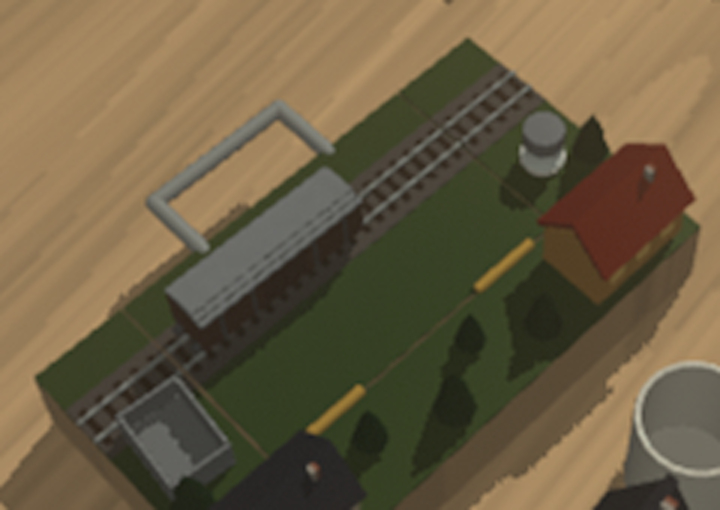

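The crop confirms it: the brown body with a grey roof (crop 265,250) stands on the hatch. I'll move above it now.

>>> send_rows:
  plan:
    - [[2.76,-4.72,0],[0,0,-0.089]]
    - [[2.76,-4.72,0],[0,0,-0.089]]
    - [[2.76,-4.72,0],[0,0,-0.089]]
    - [[2.76,-4.72,0],[0,0,-0.089]]
    - [[2.76,-4.72,0],[0,0,-0.089]]
    - [[2.76,-4.72,0],[0,0,-0.089]]
    - [[2.76,-4.72,0],[0,0,-0.089]]
    - [[2.76,-4.72,0],[0,0,-0.089]]
    - [[2.76,-4.72,0],[0,0,-0.089]]
    - [[2.76,-4.72,0],[0,0,-0.089]]
    - [[2.76,-4.72,0],[0,0,-0.089]]
    - [[2.76,-4.72,0],[0,0,-0.089]]
    - [[2.76,-4.72,0],[0,0,-0.089]]
    - [[2.76,-4.72,0],[0,0,-0.089]]
    - [[2.76,-4.72,0],[0,0,-0.089]]
    - [[2.76,-4.72,0],[0,0,-0.089]]
    - [[0,0,0],[0,0,0]]
    - [[0,0,0],[0,0,0]]
  fingers: 0

```text
time_s: 3.25
eef_pos: [0.5882, -0.2508, 0.2917]
ee_rot: [-2.367, -2.064, 0.0]
contact_force: [-0.1, -0.0, 0.6]
grip_width: 0.0921
grip_force: 0.0
```

Run:
```python
from h import *
s=env.state();R=Ro.from_rotvec(s['ee_rot']).as_matrix()
print(s['eef_pos'],'yaw y',np.arctan2(R[1,1],R[0,1]),'z',R[:,2],s['joints'])
p,d=read_camera('wrist');W=cloud('wrist',d,s);cv2.imwrite('pics/w1.png',p[...,::-1])
for l in("wagon","hatch_bar"):
    for r in regions_of('wrist',l)[:2]:
        X=W[r['mask']&(d>0)];q=np.percentile(X[:,2],[2,50,98])
        T=X[X[:,2]>q[2]-.010] if l=='wagon' else X
        print(l,r['conf'],np.round(r['bbox']),np.round(q*1000),rect(T))
# bar: points at z 55..68 forward of hatch edge
c=np.array([.5885,-.252]);a=-.135;e=np.array([np.cos(a),np.sin(a)]);f=np.array([-e[1],e[0]])
for n in('scene','side','wrist'):
    V=W if n=='wrist' else cloud(n,read_camera(n)[1])
    Q=(V[...,:2]-c);mx=Q@e-.035;my=Q@f
    for nm,m in(('bar',(abs(mx+.14)<.015)&(abs(my)<.08)&(V[...,2]>.045)&(V[...,2]<.08)),):
        X=V[m];print(n,len(X),'med',X.mean(0),X[:,2].max(),rect(X), 'my range',np.percentile(my[m],[1,99]))
```

```text
[ 0.58824942 -0.25075902  0.29174442] yaw y -0.13655147084886893 z [-9.59982470e-04  9.51335997e-04 -9.99999087e-01] [-5.22852254e-01  5.58598688e-01  1.17614299e+00  3.49477435e-04
  1.40815777e+00 -3.86357158e-01]
wagon 0.95 [324. 227.  49. 158.] [115. 119. 121.] (array([ 587.7, -244.3]), array([118.6,  36. ]), np.float64(1.432))
wagon 0.84 [184. 337.  68.  76.] [  0.  23. 271.] (array([ 553.8, -237.3]), array([41.8,  0.7]), np.float64(0.862))
hatch_bar 0.79 [318. 167. 249. 276.] [63. 65. 68.] (array([ 575.5, -202.3]), array([246.6, 233.2]), np.float64(1.438))
scene 247 med [ 0.48832196 -0.22221438  0.06434979] 0.07002493987330034 (array([ 487.2, -213.7]), array([94.1, 20.1]), np.float64(1.553)) my range [-0.02158032  0.07012767]
side 250 med [ 0.48905309 -0.21838371  0.06509102] 0.06988240771738284 (array([ 491.6, -210. ]), array([102.3,  18.7]), np.float64(1.478)) my range [-0.02064234  0.07836804]
wrist 1617 med [ 0.48866765 -0.2081646   0.06464301] 0.06813685136911318 (array([ 490.2, -207.4]), array([99.1, 21.6]), np.float64(1.495)) my range [-0.01742041  0.07913606]
```

>>> send_rows:
  plan:
    - [[0,0,-2.5],[0,0,0]]
    - [[0,0,-2.5],[0,0,0]]
    - [[0,0,-2.5],[0,0,0]]
    - [[0,0,-2.5],[0,0,0]]
    - [[0,0,-2],[0,0,0]]
    - [[0,0,-1.2],[0,0,0]]
    - [[0,0,-0.9],[0,0,0]]
    - [[0,0,0],[0,0,0]]
    - [[0,0,0],[0,0,0]]

```text
time_s: 4.62
eef_pos: [0.5889, -0.2513, 0.152]
ee_rot: [2.367, 2.063, 0.001]
contact_force: [-0.2, -0.2, 0.2]
grip_width: 0.0919
grip_force: 0.0
```

>>> send_rows:
  plan:
    - [[0,0,0],[0,0,0]]
    - [[0,0,0],[0,0,0]]
    - [[0,0,0],[0,0,0]]
    - [[0,0,0],[0,0,0]]
    - [[0,0,0],[0,0,0]]
    - [[0,0,0],[0,0,0]]
    - [[0,0,0],[0,0,0]]
    - [[0,0,0],[0,0,0]]
  fingers: 1

```text
time_s: 5.62
eef_pos: [0.5885, -0.2512, 0.1512]
ee_rot: [-2.368, -2.064, 0.0]
contact_force: [-0.6, 0.2, -0.4]
grip_width: 0.0337
grip_force: 30.0
```

>>> send_rows:
  plan:
    - [[0,0,1],[0,0,0]]
    - [[0,0,2],[0,0,0]]
    - [[0,0,3],[0,0,0]]
    - [[0,0,3],[0,0,0]]
    - [[0,0,3],[0,0,0]]
    - [[0,0,2],[0,0,0]]
    - [[0,0,1],[0,0,0]]
    - [[0,0,0],[0,0,0]]

```text
time_s: 6.62
eef_pos: [0.5887, -0.2512, 0.3018]
ee_rot: [2.367, 2.063, 0.001]
contact_force: [-0.1, 0.1, -1.0]
grip_width: 0.0341
grip_force: 30.0
```

>>> send_rows:
  plan:
    - [[0.1,1,0],[0,0,-0.02]]
    - [[0.1,2,0],[0,0,-0.05]]
    - [[0.2,3,0],[0,0,-0.07]]
    - [[0.25,3.2,0],[0,0,-0.08]]
    - [[0.25,3.2,0],[0,0,-0.08]]
    - [[0.25,3.2,0],[0,0,-0.08]]
    - [[0.25,3.2,0],[0,0,-0.08]]
    - [[0.25,3.2,0],[0,0,-0.08]]
    - [[0.25,3.2,0],[0,0,-0.08]]
    - [[0.25,3.2,0],[0,0,-0.08]]
    - [[0.25,3.2,0],[0,0,-0.08]]
    - [[0.25,3.2,0],[0,0,-0.08]]
    - [[0.25,3.2,0],[0,0,-0.08]]
    - [[0.25,3.2,0],[0,0,-0.08]]
    - [[0.2,2.6,0],[0,0,-0.07]]
    - [[0.15,1.6,0],[0,0,-0.05]]
    - [[0.05,0.4,0],[0,0,-0.007]]
    - [[0,0,0],[0,0,0]]
    - [[0,0,0],[0,0,0]]

```text
time_s: 9.0
eef_pos: [0.624, 0.2061, 0.3011]
ee_rot: [3.109, 0.448, -0.001]
contact_force: [0.8, -0.5, -0.5]
grip_width: 0.0337
grip_force: 30.0
```

Run:
```python
from h import *
s=env.state();R=Ro.from_rotvec(s['ee_rot']).as_matrix()
print(s['eef_pos'],'yaw y',np.arctan2(R[1,1],R[0,1]),s['joints'],s['grip_width'])
p,d=read_camera('wrist');W=cloud('wrist',d,s);cv2.imwrite('pics/w2.png',p[...,::-1])
g=np.array([.623,.207]);a=.285;e=np.array([np.cos(a),np.sin(a)]);f=np.array([-e[1],e[0]])
for n in('wrist','scene','side'):
    V=W if n=='wrist' else cloud(n,read_camera(n)[1])
    Q=V[...,:2]-g;x=Q@e;y=Q@f
    near=(abs(x)<.11)&(abs(y)<.05)
    m=near&(V[...,2]>.016)&(V[...,2]<.027)
    X=V[m];print(n,len(X),rect(X) if len(X) else '',np.median(X[:,2]), 'x',np.percentile(x[m],[1,99]),'y',np.percentile(y[m],[1,99]))
    for sg in(-1,1):
        w=m&(sg*y>.015)&(abs(x)<.08)
        if w.sum()>20: print('  wall',sg,w.sum(),np.polyfit(x[w],y[w],1),np.percentile(y[w],[2,98]))
    for r in regions_of(n,'wagon')[:2]: print(r['conf'],np.round(r['bbox']),rect(V[r['mask']]),np.median(V[r['mask']][:,2]))
```

```text
[0.62403749 0.20614751 0.30106564] yaw y -1.284339587649423 [ 2.02656759e-01  5.89023749e-01  1.09784766e+00 -2.90071532e-04
  1.45519974e+00  1.48702993e+00] 0.03373408524717803
wrist 938 (array([697.3, 234.1]), array([61.6, 32.3]), np.float64(-1.283)) 0.0193801971939237 x [0.06375513 0.09506142] y [-0.02540153  0.03557619]
  wall -1 48 [ 0.01980528 -0.02347452] [-0.02555636 -0.01837987]
  wall 1 144 [-0.02157568  0.03357147] [0.02835955 0.03576011]
0.58 [324. 258.  99. 224.] (array([653.2, 201.7]), array([91.5, 74. ]), np.float64(0.42)) 0.26921681850718115
0.48 [319. 140.  60.  37.] (array([698.5, 234.4]), array([61.1, 34.9]), np.float64(-1.284)) 0.017899494243769742
scene 655 (array([622.1, 206.7]), array([190.7,  68.8]), np.float64(0.303)) 0.019285886404283772 x [-0.0948803   0.09354693] y [-0.03262154  0.03287222]
  wall -1 250 [ 0.00037823 -0.02708683] [-0.0326693  -0.02064894]
  wall 1 210 [-0.00160072  0.02661329] [0.02040364 0.03309691]
0.72 [406. 135.  65.  46.] (array([758. , -71.2]), array([1256. ,  176.8]), np.float64(-1.109)) 0.25917473140281044
side 514 (array([623.9, 208.9]), array([192.2,  73.9]), np.float64(0.281)) 0.019557056466012794 x [-0.09310195  0.09666883] y [-0.03348822  0.0354676 ]
  wall -1 184 [ 0.00044666 -0.02648307] [-0.03364841 -0.01868755]
  wall 1 177 [-0.00260162  0.02739435] [0.02111715 0.03562888]
0.95 [252. 397.  64.  69.] (array([ 393.9, -695.6]), array([772.9,  99.5]), np.float64(-1.567)) 0.04766658933944687
0.84 [307. 127.  55.  32.] (array([ 529.8, -164.4]), array([1871.5,  153.3]), np.float64(1.346)) 0.2529076108605395
```

View pics/w2.png

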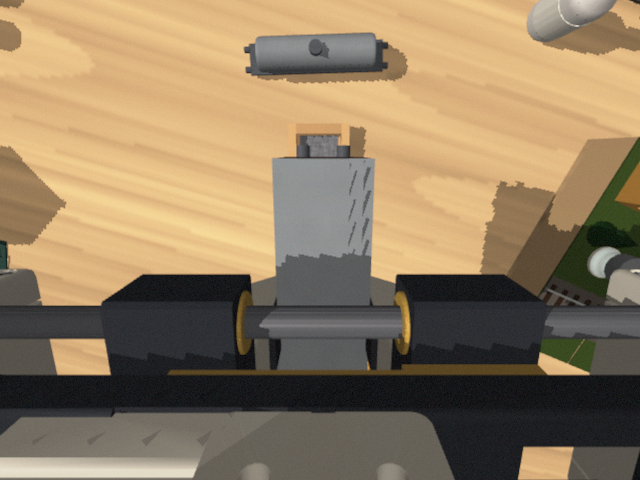

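The wrist view shows the wagon held straight along the cradle, with the cradle's far end at (320,140) centred under it. I'll descend to just above the rim and check the relative fit with the fixed cameras.

>>> send_rows:
  plan:
    - [[-0.14,0.23,-1.5],[0,0,0]]
    - [[0,0,-2.5],[0,0,0]]
    - [[0,0,-2.5],[0,0,0]]
    - [[0,0,-2.5],[0,0,0]]
    - [[0,0,-2.5],[0,0,0]]
    - [[0,0,-2.5],[0,0,0]]
    - [[0,0,-2.5],[0,0,0]]
    - [[0,0,-1.5],[0,0,0]]
    - [[0,0,-0.9],[0,0,0]]
    - [[0,0,0],[0,0,0]]
    - [[0,0,0],[0,0,0]]

```text
time_s: 10.68
eef_pos: [0.6232, 0.2092, 0.1132]
ee_rot: [-3.109, -0.449, -0.003]
contact_force: [-0.2, 0.4, -1.8]
grip_width: 0.0338
grip_force: 30.0
```

Run:
```python
from h import *
s=env.state();R=Ro.from_rotvec(s['ee_rot']).as_matrix()
print(s['eef_pos'],'yaw y',np.arctan2(R[1,1],R[0,1]),s['grip_width'])
g=np.array([.623,.207]);a=.285;e=np.array([np.cos(a),np.sin(a)]);f=np.array([-e[1],e[0]])
ims=[]
for n in('wrist','scene','side'):
    p,d=read_camera(n);V=cloud(n,d,s)
    b={'wrist':(0,480,0,640),'scene':(150,260,330,470),'side':(150,250,250,377)}[n]
    ims.append(cv2.resize(p[b[0]:b[1],b[2]:b[3]],(400,300),interpolation=cv2.INTER_CUBIC))
    Q=V[...,:2]-g;x=Q@e;y=Q@f;z=V[...,2]
    near=(abs(x)<.11)&(abs(y)<.05)
    m=near&(z>.0165)&(z<.025)
    for sg in(-1,1):
        w=m&(sg*y>.018)&(abs(x)<.095)
        print(n,'wall',sg,w.sum(),np.percentile(y[w],[2,50,98]) if w.sum() else '','x',np.percentile(x[w],[1,99]) if w.sum() else '')
    w=near&(z>.076)&(z<.09)&(abs(y)<.023)&((abs(x)>.03));print(' roof',w.sum(),np.median(z[w]) ,np.percentile(x[w],[1,99]),np.percentile(y[w],[2,50,98]),np.polyfit(x[w],y[w],1))
cv2.imwrite('pics/c3.png',np.hstack(ims[1:])[...,::-1])
```

```text
[0.62318366 0.20923624 0.11317926] yaw y -1.2840063061027398 0.03377016469931074
wrist wall -1 1775 [-0.02624164 -0.02379647 -0.01830463] x [0.00133579 0.09432446]
wrist wall 1 2801 [0.01945367 0.03165911 0.03551691] x [0.0012406  0.09461181]
 roof 9953 0.08145529577440352 [0.0303761  0.06550422] [-0.01402009  0.00311617  0.02048968] [-0.00156799  0.00330288]
scene wall -1 269 [-0.03235148 -0.02691158 -0.01886045] x [-0.09312354  0.09261022]
scene wall 1 58 [0.0182503  0.0267206  0.03369177] x [-0.09473721  0.0938991 ]
 roof 269 0.08090299774179352 [-0.06489502  0.06431962] [-0.01971629 -0.00412067  0.01724034] [-0.01280608 -0.00282556]
side wall -1 213 [-0.03405806 -0.02736158 -0.0194382 ] x [-0.09051721  0.09001317]
side wall 1 57 [0.01930799 0.02552369 0.03529857] x [-0.09271577  0.09136166]
 roof 116 0.08127685195285766 [-0.06237879 -0.03032311] [-0.0182829  -0.0058503   0.01699854] [-0.0630739 -0.0069952]
```

View pics/c3.png

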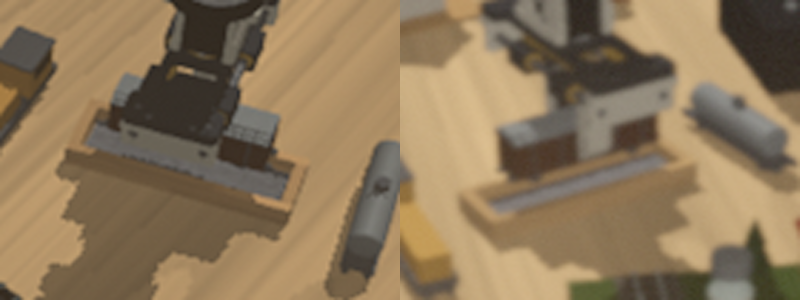

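All three cameras agree that the lane lies 1.4 mm further to the +y side. The wagon's origin is at about z = 30 mm, so it has 22 mm to go down.

>>> send_rows:
  plan:
    - [[-0.04,0.13,0],[0,0,0]]
    - [[0,0,-0.5],[0,0,0]]
    - [[0,0,-0.5],[0,0,0]]
    - [[0,0,-0.5],[0,0,0]]
    - [[0,0,-0.3],[0,0,0]]
    - [[0,0,-0.2],[0,0,0]]
    - [[0,0,0],[0,0,0]]
    - [[0,0,0],[0,0,0]]

```text
time_s: 11.82
eef_pos: [0.6224, 0.2104, 0.0924]
ee_rot: [3.109, 0.449, 0.001]
contact_force: [0.1, 0.1, -1.5]
grip_width: 0.034
grip_force: 30.0
```

>>> send_rows:
  plan:
    - [[0,0,-0.1],[0,0,0]]
    - [[0,0,-0.1],[0,0,0]]
    - [[0,0,0],[0,0,0]]
    - [[0,0,0],[0,0,0]]

```text
time_s: 12.32
eef_pos: [0.6223, 0.2104, 0.0902]
ee_rot: [3.109, 0.449, 0.0]
contact_force: [-1.1, 0.8, -1.6]
grip_width: 0.0339
grip_force: 30.0
```

>>> send_rows:
  plan:
    - [[0,0,-0.1],[0,0,0]]
    - [[0,0,0],[0,0,0]]
    - [[0,0,0],[0,0,0]]

```text
time_s: 12.7
eef_pos: [0.6223, 0.2104, 0.0892]
ee_rot: [3.109, 0.449, -0.0]
contact_force: [-0.2, 0.5, -0.4]
grip_width: 0.0341
grip_force: 30.0
```

>>> send_rows:
  plan:
    - [[0,0,-0.05],[0,0,0]]
    - [[0,0,0],[0,0,0]]
    - [[0,0,0],[0,0,0]]

```text
time_s: 13.08
eef_pos: [0.6223, 0.2104, 0.0892]
ee_rot: [3.109, 0.449, 0.001]
contact_force: [-1.9, -0.4, 5.5]
grip_width: 0.0336
grip_force: 30.0
```

It is in contact with the floor (5.5 N), so I'll release it and rise.

>>> send_rows:
  plan:
    - [[0,0,0],[0,0,0]]
    - [[0,0,0],[0,0,0]]
    - [[0,0,0],[0,0,0]]
    - [[0,0,0],[0,0,0]]
    - [[0,0,0],[0,0,0]]
    - [[0,0,1],[0,0,0]]
    - [[0,0,2.5],[0,0,0]]
    - [[0,0,3],[0,0,0]]
    - [[0,0,4],[0,0,0]]
    - [[0,0,4],[0,0,0]]
    - [[0,0,4],[0,0,0]]
    - [[0,0,2.5],[0,0,0]]
    - [[0,0,0],[0,0,0]]
    - [[0,0,0],[0,0,0]]
  fingers: 0.25

```text
time_s: 14.82
eef_pos: [0.6218, 0.2103, 0.2976]
ee_rot: [3.109, 0.449, -0.003]
contact_force: [0.1, 0.6, 0.4]
grip_width: 0.0689
grip_force: 0.0
```

Run:
```python
from h import *
s=env.state()
g=np.array([.623,.207]);a=.285;e=np.array([np.cos(a),np.sin(a)]);f=np.array([-e[1],e[0]])
c=np.array([.5885,-.252]);a=-.136;e2=np.array([np.cos(a),np.sin(a)]);f2=np.array([-e2[1],e2[0]])
for n in('wrist','scene','side'):
    p,d=read_camera(n);V=cloud(n,d,s)
    Q=V[...,:2]-g;x=Q@e;y=Q@f;z=V[...,2]
    w=(abs(x)<.085)&(abs(y)<.03)&(z>.045)&(z<.07)
    X=V[w];print(n,rect(X),np.percentile(z[w],[2,50,98]),'wagon tops x',np.percentile(x[w],[1,99]),'y',np.percentile(y[w],[1,99]))
    if n=='wrist': continue
    Q=V[...,:2]-c;mx=Q@e2-.035;my=Q@f2
    m=(abs(mx+.14)<.02)&(abs(my-.04)<.08)&(z>.045)&(z<.08)
    print(' bar mx',np.percentile(mx[m],[2,50,98]),'my',np.percentile(my[m],[1,99]),z[m].max(),m.sum(), 'slope',np.polyfit(my[m],mx[m],1))
    t=(z>.06)&(z<.068)&(abs(my)<.3)&(abs(mx)<.2)&(mx>-.1);
    print(' top my',np.percentile(my[t],[.5,99.5]),'front',np.percentile(mx[t],[.5,]))
cv2.imwrite('pics/w4.png',p[...,::-1])
```

```text
wrist (array([621.6, 211.7]), array([129.6,  36.1]), np.float64(0.287)) [0.05348581 0.05728839 0.05949145] wagon tops x [-0.06323414  0.06387863] y [-0.01270342  0.02242995]
scene (array([621.9, 207.1]), array([131. ,  44.2]), np.float64(0.306)) [0.0461717  0.05607194 0.06144697] wagon tops x [-0.06499141  0.0633788 ] y [-0.01956968  0.02044986]
 bar mx [-0.14664809 -0.13779501 -0.12153442] my [-0.02135902  0.09836392] 0.07065216448346606 398 slope [-0.01144649 -0.13665394]
 top my [-0.14873154  0.2273529 ] front [-0.0918862]
side (array([624.6, 208.9]), array([132.7,  42.4]), np.float64(0.283)) [0.04551597 0.05658634 0.06161725] wagon tops x [-0.06339801  0.06585733] y [-0.01923564  0.02022658]
 bar mx [-0.14487864 -0.13721036 -0.12094545] my [-0.02072228  0.09809398] 0.06940646953289042 352 slope [-0.00685343 -0.13578224]
 top my [-0.14874058  0.22815108] front [-0.09060998]
```

The wagon is seated in the cradle: upright, roof at 59 mm, centred. The bar is at about (0.490, -0.199), so I'll move above it.

>>> send_rows:
  plan:
    - [[-0.4,-1.2,0],[0,0,0.03]]
    - [[-0.8,-2.5,0],[0,0,0.07]]
    - [[-0.9,-2.8,0],[0,0,0.08]]
    - [[-0.9,-2.8,0],[0,0,0.08]]
    - [[-0.9,-2.8,0],[0,0,0.08]]
    - [[-0.9,-2.8,0],[0,0,0.08]]
    - [[-0.9,-2.8,0],[0,0,0.08]]
    - [[-0.9,-2.8,0],[0,0,0.08]]
    - [[-0.9,-2.8,0],[0,0,0.08]]
    - [[-0.9,-2.8,0],[0,0,0.08]]
    - [[-0.9,-2.8,0],[0,0,0.08]]
    - [[-0.9,-2.8,0],[0,0,0.08]]
    - [[-0.9,-2.8,-1],[0,0,0.08]]
    - [[-0.9,-2.8,-2],[0,0,0.08]]
    - [[-0.8,-2.5,-2],[0,0,0.07]]
    - [[-0.4,-1.1,-1],[0,0,0.03]]
    - [[0,0,0],[0,0,0]]
    - [[0,0,0],[0,0,0]]
  fingers: 0.63

```text
time_s: 17.23
eef_pos: [0.4905, -0.1982, 0.2388]
ee_rot: [-2.355, -2.079, -0.0]
contact_force: [-1.1, -0.5, 0.9]
grip_width: 0.0346
grip_force: 0.0
```

Run:
```python
from h import *
s=env.state();R=Ro.from_rotvec(s['ee_rot']).as_matrix()
print(s['eef_pos'],'yaw y',np.arctan2(R[1,1],R[0,1]),s['grip_width'],s['joints'])
p,d=read_camera('wrist');V=cloud('wrist',d,s);cv2.imwrite('pics/w5.png',p[...,::-1])
T=(V-s['eef_pos'])@R   # tool coords
z=V[...,2]
m=(z>.05)&(z<.075)&(abs(T[...,1])<.02)&(abs(T[...,0])<.1)
print('bar in tool y',np.percentile(T[m][:,1],[2,50,98]),'x',np.percentile(T[m][:,0],[1,99]),'z',np.percentile(z[m],[5,95]),m.sum())
```

```text
[ 0.49050996 -0.19820569  0.23884974] yaw y -0.12447051758813525 0.034633255146374865 [-5.29062738e-01  3.98259100e-01  1.59500605e+00  2.83278577e-04
  1.14826570e+00 -4.04708393e-01]
bar in tool y [-0.00843213 -0.00132941  0.01852807] x [-0.05161156  0.06321408] z [0.06159024 0.06661029] 2810
```

View pics/w5.png

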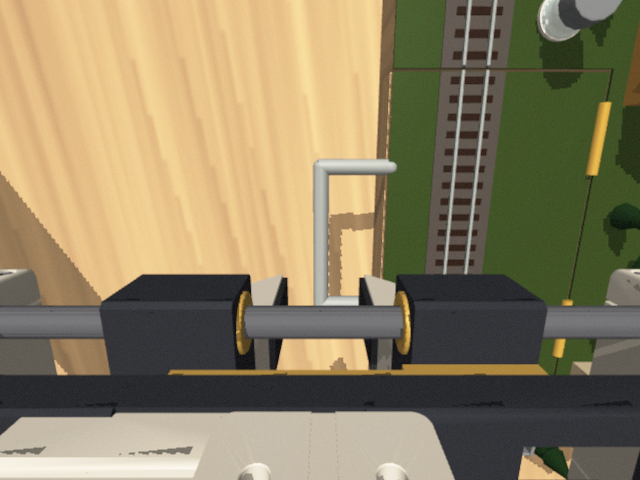

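The wrist view shows the bar (column 321, rows 165–300) running straight between the fingers, with both the bar and the gap clear. I'll descend and grip.

>>> send_rows:
  plan:
    - [[-0.1,0.3,-1.2],[0,0,-0.012]]
    - [[0,0.2,-2.5],[0,0,0]]
    - [[0,0,-2.5],[0,0,0]]
    - [[0,0,-2.5],[0,0,0]]
    - [[0,0,-2],[0,0,0]]
    - [[0,0,-1.5],[0,0,0]]
    - [[0,0,-1],[0,0,0]]
    - [[0,0,0],[0,0,0]]
    - [[0,0,0],[0,0,0]]

```text
time_s: 18.4
eef_pos: [0.4896, -0.1937, 0.1073]
ee_rot: [2.366, 2.065, 0.001]
contact_force: [0.6, 0.8, 0.8]
grip_width: 0.0337
grip_force: 0.0
```

>>> send_rows:
  plan:
    - [[0,0,0],[0,0,0]]
    - [[0,0,0],[0,0,0]]
    - [[0,0,0],[0,0,0]]
    - [[0,0,0],[0,0,0]]
    - [[0,0,0],[0,0,0]]
    - [[0,0,0],[0,0,0]]
  fingers: 1

```text
time_s: 19.15
eef_pos: [0.4893, -0.1936, 0.107]
ee_rot: [2.367, 2.065, -0.0]
contact_force: [-2.1, -0.0, 5.2]
grip_width: 0.011
grip_force: 30.0
```

>>> send_rows:
  plan:
    - [[0.07,-0.01,1.04],[0,0,0]]
    - [[0.08,-0.01,1.04],[0,0,0]]
    - [[0.18,-0.03,1.03],[0,0,0]]
    - [[0.18,-0.02,1.03],[0,0,0]]
    - [[0.29,-0.04,1.01],[0,0,0]]
    - [[0.29,-0.04,1.01],[0,0,0]]
    - [[0.39,-0.05,0.97],[0,0,0]]
    - [[0.39,-0.05,0.97],[0,0,0]]
    - [[0.49,-0.07,0.92],[0,0,0]]
    - [[0.49,-0.07,0.92],[0,0,0]]
    - [[0,0,0],[0,0,0]]
    - [[0,0,0],[0,0,0]]

```text
time_s: 20.65
eef_pos: [0.5168, -0.1972, 0.2067]
ee_rot: [-2.365, -2.064, 0.003]
contact_force: [-7.4, -1.2, 2.3]
grip_width: 0.011
grip_force: 30.0
```

>>> send_rows:
  plan:
    - [[0.58,-0.08,0.87],[0,0,0]]
    - [[0.58,-0.08,0.87],[0,0,0]]
    - [[0.67,-0.09,0.8],[0,0,0]]
    - [[0.67,-0.09,0.8],[0,0,0]]
    - [[0.75,-0.1,0.73],[0,0,0]]
    - [[0.75,-0.1,0.73],[0,0,0]]
    - [[0.82,-0.11,0.64],[0,0,0]]
    - [[0.82,-0.11,0.64],[0,0,0]]
    - [[0.88,-0.12,0.55],[0,0,0]]
    - [[0.88,-0.12,0.55],[0,0,0]]
    - [[0,0,0],[0,0,0]]
    - [[0,0,0],[0,0,0]]
    - [[0,0,0],[0,0,0]]
    - [[0,0,0],[0,0,0]]

```text
time_s: 22.4
eef_pos: [0.5917, -0.2069, 0.2806]
ee_rot: [2.366, 2.065, 0.002]
contact_force: [-6.3, 1.6, 10.5]
grip_width: 0.0107
grip_force: 30.0
```

Run:
```python
from h import *
s=env.state();print(s['eef_pos'],s['contact_force'],s['grip_width'])
c=np.array([.5885,-.252]);a=-.136;e2=np.array([np.cos(a),np.sin(a)]);f2=np.array([-e2[1],e2[0]])
g=np.array([.623,.207]);a=.285;e=np.array([np.cos(a),np.sin(a)]);f=np.array([-e[1],e[0]])
ims=[]
for n in('scene','side'):
    p,d=read_camera(n);V=cloud(n,d);z=V[...,2];ims.append(p[100:400,100:500])
    Q=V[...,:2]-c;mx=Q@e2-.035;my=Q@f2-.0387
    m=(abs(my)<.11)&(mx>-.08)&(mx<.07)&(z>.07)&(z<.2)&(mx<.058)
    # robust line through panel points
    X=np.stack([mx[m],z[m]],1)
    vx,vy,x0,y0=cv2.fitLine((X*1000).astype(np.float32),cv2.DIST_HUBER,0,.01,.01).ravel()
    print(n,m.sum(),'panel angle',np.degrees(np.arctan2(vy,-vx)) )
    for l in('tank_wagon','loco','paint_jar','wheel_box'):
        for r in regions_of(n,l)[:1]: print(l,round(r['conf'],2),rect(V[r['mask']&(d>0)]))
    Q=V[...,:2]-g;x=Q@e;y=Q@f
    w=(abs(x)<.085)&(abs(y)<.03)&(z>.045)&(z<.07);print('wagon',np.percentile(z[w],[2,50,98]),np.percentile(x[w],[1,99]),np.percentile(y[w],[1,99]))
cv2.imwrite('pics/end.png',np.hstack(ims)[...,::-1])
```

```text
[ 0.59167478 -0.20686916  0.28059482] [-6.30014509  1.62577339 10.51739446] 0.010704386847296772
scene 6779 panel angle -119.89352
loco 0.55 (array([471. , 160.4]), array([178.4,  37.3]), np.float64(-1.394))
paint_jar 0.52 (array([667.1, -67.4]), array([29.5, 27.2]), np.float64(-0.946))
wheel_box 0.66 (array([ 621.7, -373.1]), array([69.5, 44.8]), np.float64(-0.21))
wagon [0.04621528 0.05602925 0.06208991] [-0.06503918  0.06371991] [-0.01984793  0.01982841]
side 1354 panel angle -120.522385
loco 0.88 (array([476. , 198.4]), array([261.7,  56.7]), np.float64(-1.494))
wheel_box 0.9 (array([ 636. , -326.4]), array([148.3,  67.2]), np.float64(1.248))
wagon [0.04532492 0.05685472 0.06166448] [-0.06489354  0.03768477] [-0.01936833  0.020949  ]
```

View pics/end.png

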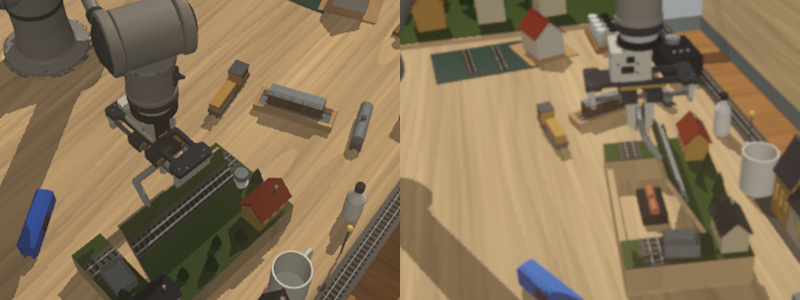

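The picture shows the hatch open at 60° (fits 60.1° and 59.5°) with the bar still in the gripper. The wagon is in the cradle and the bystanders are in place, so I'll hand in.

```bash
python3 -c "
from bench import env
print(env.finish_job())"
```

```text
the job is handed in; nothing more can be done
None
```

The job is handed in: the wagon stands upright and released in the cradle, and the gripper holds the hatch open at about 60° (camera fits 60.1° and 59.5°); I saw no bystander moved, and the hand-in gave no verdict.

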